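Slide the compass round the apparatus into its bay and bar it in

TASK

Get the round compass into the V-shaped bay in front of the coil. Lift the bay's retaining bar out of its slot and swing it well clear, push the compass flat along the bench (never lift or tip it), round the knife switch and the multimeter without the compass or the robot touching either of them, until it is fully home against both faces of the V; then swing the bar back across behind it and let it drop fully into its slot. Leave everything else on the bench where it is.

Things in the scene. Friction and masses are not known exactly. Their poses are not given: they have to be found in the camera images.
- compass_centre (a point): centre, half-way up, of the round liquid compass: a silvery ring with a dark dial, 82 mm in diameter and 16 mm high, lying loose and flat on the bench (centre 8 mm up), 85 g; slides freely
- coil_stand: fixed stand, red-brown 62 mm coil on a board. Origin: on the bench below the centre of the home compass. x: from the bay to the coil (the way in), y: left of that. V-stop: two wooden strips 14 mm high, faces at 45 degrees either side of x. Board and coil: x 45 to 129 mm, 136 mm wide, 74 mm high. Side rails, 6 mm high: |y| = 51 to 69 mm, x -66 to 46 mm, so the way in is 102 mm wide
- home (a point): where the compass's centre belongs: 8 mm above the stand's origin
- pivot (a point): axis of the bar's upright pivot pin (steel, head 46 mm above the bench, 17 mm wide), 12 mm above the bench, at x = -49, y = 60 mm in the stand's frame
- slot (a point): middle of the slot for the bar's free end, 12 mm above the bench, at x = -49, y = -60 mm in the stand's frame: two steel cheeks 12 mm apart; the outer (away from the coil) stands 22 mm above the bench, the inner one 36 mm, and stops the bar when it swings home, even lifted
- knob (a point): grip centre of the bar's upright black knob: grip 18 mm in diameter, from 10 mm below to 10 mm above this point, top 14 mm above it; 42 mm above the bench while the bar is down; 82 mm from the pivot axis along the bar. The brass bar is 8 mm wide, reaches 128 mm from the pivot and lies 8 to 16 mm above the bench when down, its edge 4 mm clear of the home compass
- bar_swing (a joint): swing of the bar about the pivot, rad: 0 shut (bar along the stand's -y, end over the slot); grows as the free end swings out away from the coil (clockwise from above), pi/2 = pointing along the stand's -x; stop at 2.3; light friction, stays where it is left
- bar_lift (a joint): height of the bar above its lowest position, m, 0 to 0.021 (stop); above 0.015 it clears the outer cheek; it sinks by its own weight (130 g) when let go
- knife_switch: knife switch on a wooden block, an obstacle, fixed: 134 mm along its x by 62 mm along its y, 41 mm high; origin at the middle of its underside
- multimeter: yellow and black pocket multimeter lying loose on its back, an obstacle: 142 mm along its x by 74 mm along its y, 41 mm high; origin at the middle of its underside
- tape_roll: black roll of tape, 70 mm diameter, 19 mm high, bystander; origin at the middle of its underside
- plug_block2: white plug-in lamp block 28x56x44 mm, bystander; origin at the middle of its underside
- stopwatch: black stopwatch 68x56x17 mm, bystander; origin at the middle of its underside
- weight_0: brass weight with a knob, 29 mm diameter, 43 mm high, bystander; origin at the middle of its underside
- weight_1: smaller brass weight with a knob, 23 mm diameter, 36 mm high, bystander; origin at the middle of its underside
- pliers: blue-handled pliers 52x159x14 mm, bystander; origin at the middle of its underside
Not all that is in view belongs to the job. Leave any yellow look-alike of the part that bears compass_centre alone.

How it is judged:
On the way, in this order (a step that is already met when the one before it is completed fails the run):
1. the bar is out of its slot and swung well clear of the bay's mouth (value of joint bar_swing above 1.3 rad), for 0.2 s.
2. the compass lies flat, home in the V (horizontal distance between compass_centre and home below 0.006 m and angle between compass_centre's own z axis and vertical below 0.06 rad), for 0.2 s.
At the end, for the whole second after the job is handed in: The compass lies flat on the bench with its centre within 6 mm of the home point and at rest, and the bar is down in its slot (swing under 0.06 rad, lift under 3 mm) (all of step 2 and height (world z) of compass_centre below 0.012 m and value of joint bar_swing below 0.06 rad and value of joint bar_lift below 0.003 m and linear speed of compass below 0.01 m/s); the robot touches nothing.
It fails at once if the compass touches the knife switch or the multimeter (contact force between compass and knife_switch above 0.3 N or contact force between compass and multimeter above 0.3 N).
It fails at once if the robot touches the knife switch or the multimeter (contact force between any of the fingers, the arm and knife_switch above 0.3 N or contact force between any of the fingers, the arm and multimeter above 0.3 N).
It fails at once if the compass is lifted off the bench or tipped (height (world z) of compass_centre above 0.015 m or angle between compass_centre's own z axis and vertical above 0.15 rad).
It fails at once if a bystander is shifted (distance of any of tape_roll, plug_block2, stopwatch, weight_0, weight_1, pliers from where it was at the start of the episode above 0.015 m).
It also fails if it takes over 72 s, if anything falls off the work surface, if the arm or the gripper's body presses on something with over 40 N, if the wrist force passes 120 N, or if a joint passes its speed limit or range.

ROBOT

A 6-joint arm with a two-finger parallel gripper is mounted at the origin on a cart in front of the work surface, level with it; the furniture and walls round the work are solid. World frame = base frame: x ahead of the robot, y to its left, z up, the work surface at z = 0. Lengths are in m, angles in rad, forces in N, time in s.
With the tool pointing down it reaches from about 0.35 to 0.775 m from the base axis. Payload 7.3 kg.
Tool frame: the origin (TCP) lies on the centre line of the jaws, within the pads' length; the fingertips stand 17 mm ahead of it and the grasp point (between the pads) lies 2 mm behind it (robot.tcp_to_tips is the distance from the TCP to the fingertips, in m); z points along the fingers, y is the line along which they close (so a half turn about z gives the same grasp; the last joint's range is limited). The gripper opens to 92 mm and grips with 3 to 60 N. Pads are 19 mm wide; open, the fingers measure 130 mm over their backs; the gripper's body (75 mm by 190 mm) begins 47 mm behind the grasp point.
Start: joints at [-1.397, 0.342, 1.524, -0, 1.275, -0.146], TCP at [0.165, -0.498, 0.221] pointing down, gripper open.
Joint ranges: [-2.53, 2.53], [-0.77, 2.02], [0.04, 2.7], [-1, 4.14], [0.28, 2.66], [-3.11, 3.11]. Speed limits (rad/s): [2.57, 2.57, 3.14, 3.14, 3.14, 3.14].

INTERFACE

Orientations are given as [roll, pitch, yaw] about the fixed x, y, z axes, in that order (R = Rz(yaw) Ry(pitch) Rx(roll)).
In Python, from cell import robot gives the robot as it stands. The module is installed in compiled form; this text tells all that it offers.
- The arm moves only by the tool carry_out, never from a script. Its argument "commands" is a list of rows, each a list of 3 entries, a list of its own where there are three numbers: the shift along the tool's x, y, z in m, then the turn about the tool's z in rad, then the opening, from 0 (shut) to 1 (fully open). In form: [[[dx, dy, dz], yaw, claw], ...]. A call has 1 to 20 rows; each row shifts and turns the commanded pose from where the row before left it, along the tool's axes as they then stand; what a row does not reach is not made up. A row lasts 1/8 s, in which the tool goes at most 62.5 mm and 10.7 degrees, less where a joint would pass 70% of its speed; a pose out of reach is approached as far as the arm can. A call is refused whole if a number of a shift passes 0.0625 or a number of a turn 0.188, either way. A call with a gripper value outside its range is refused whole. The fingers move at their own pace and stop on an object; "newtons" is the grip in N (left out, the last holds). Time passes only in rows, so rows that do not move let the fingers close. It gives the time, the measured TCP pose, the force, the opening and the grip force at its end, in the units of the state.
- robot.observe(): the state, without advancing time (a new reading comes with each control period).
- robot.read_camera(name): name is "scene" or "top" or "wrist"; returns a dict with "pixels" (384x512x3 uint8, red, green, blue), "fx", "fy", "cx", "cy" (pixels), "k1" (the pictures are not rectified: a ray, as slopes to the right and down, at radius r is drawn at 1 + k1 r^2 times it, then the intrinsics apply), "view" (4x4, takes a point from world to camera coordinates); the wrist camera has in their place "T_tool_cam" (4x4, takes a point from camera to tool coordinates, whose origin is the TCP and whose axes are the flange's). Camera axes: x right, y up, looking along -z (the intrinsics and any distortion apply to the point x, -y, -z); pixel columns grow to the right and rows downward; lengths in m; the calibration is good to about 2 mm. A picture is of the moment at which its call begins: read the wrist's pose just before it. There is no depth.
- robot.hand_in(): hands the job in; it is judged then, once.
Trained networks look in a picture, given as the dict that the camera call returned (one of the last four; its "shot" number tells which), for a name from the list of things; names that differ only in an ending like _2 or _b are one class to them, and where a whole thing is asked for, a point or a joint stands for the part that bears it (a point fixed in the world has none). Each returns a list of dicts, best first, with "p" (0 to 1); they miss things now and then, are a little off and sometimes report something else, mostly with a low value. They report only what shows in the picture. A call takes as long as a camera call. They do not tell look-alikes from the thing itself.
- robot.find_in(picture, name): "at" ([column, row] in pixels, amid what is visible of it).
- robot.tip_of(picture, name): "at" ([column, row] in pixels: a listed point, or the origin of a listed thing).
The state is a dict: "time": time; "qpos": joint angles; "qvel": joint speeds; "joint_efforts": joint torques, N m; "tool_pos": TCP position; "tool_rot": TCP orientation; "contact_force": force on the tool from outside, world axes, zero at the start; "torque": the same for the moment, N m; "opening": finger opening in m; "grip_force": force on a finger pad.
Only numpy, scipy, OpenCV 4.12 (cv2) and the standard library are available. Lean on these libraries where they do the work, as an engineer would, in place of code of your own. Each camera call takes 0.05 s, during which the arm holds its last target. There are 200 camera calls.

## Working session

There is one attempt and no reset: what is moved stays moved. The work goes in short steps, Python scripts to look and compute and a tool call to move; the robot and the scene stay as the last step left them, time stands still between calls to the robot, and variables do not carry over. Pictures are saved under pics/ and viewed, at most 10 in all, crops included, and the job is handed in when it is done.

Besides the shell and the picture viewer there is one more tool, called after "Call:" by a JSON object that holds its "api" and its "payload". carry_out: Moves the arm, as the interface text tells. Its arguments: {"type":"object","properties":{"commands":{"type":"array"},"newtons":{"type":"number"}},"required":["commands"]}

```bash
mkdir -p pics; cat > h.py <<'E'
import numpy as np, cv2
from cell import robot
from scipy.spatial.transform import Rotation as R
def ray(p,uv,cam_T=None):
    x=(uv[0]-p['cx'])/p['fx']; y=(uv[1]-p['cy'])/p['fy']
    k=p['k1']; rd=np.hypot(x,y); r=rd
    for _ in range(30): r=rd/(1+k*r*r)
    s=r/rd if rd>0 else 1
    d=np.array([x*s,-y*s,-1.])
    T=np.linalg.inv(p['view']) if cam_T is None else cam_T
    return T[:3,3],T[:3,:3]@d
def onz(p,uv,z,T=None):
    o,d=ray(p,uv,T); return (o+d*(z-o[2])/d[2])
def proj(p,P,T=None):
    V=p['view'] if T is None else np.linalg.inv(T)
    c=V[:3,:3]@np.array(P)+V[:3,3]; x=c[0]/-c[2]; y=-c[1]/-c[2]
    f=1+p['k1']*(x*x+y*y)
    return np.array([p['fx']*x*f+p['cx'],p['fy']*y*f+p['cy']])
def tri(obs):
    A=np.zeros((3,3));b=np.zeros(3)
    for o,d in obs:
        d=d/np.linalg.norm(d);M=np.eye(3)-np.outer(d,d);A+=M;b+=M@o
    return np.linalg.solve(A,b)
def wristT(p,s):
    T=np.eye(4);T[:3,:3]=R.from_euler('xyz',s['tool_rot']).as_matrix();T[:3,3]=s['tool_pos']
    return T@p['T_tool_cam']
def save(p,n): cv2.imwrite('pics/'+n,p['pixels'][:,:,::-1])
E
cat > a.py <<'E'
from h import *
s=robot.observe();print({k:np.round(v,3) for k,v in s.items()})
P={n:robot.read_camera(n) for n in('scene','top')}
for n,p in P.items(): save(p,n+'0.png')
Z=dict(compass_centre=.008,home=.008,pivot=.012,slot=.012,knob=.042)
for t in 'compass_centre coil_stand home pivot slot knob knife_switch multimeter tape_roll plug_block2 stopwatch weight_0 weight_1 pliers'.split():
    for n,p in P.items():
        for f in('tip_of',):
            for r in getattr(robot,f)(p,t)[:3]: print(t,n,round(r['p'],2),np.round(r['at'],0),np.round(onz(p,r['at'],Z.get(t,0))[:2],3))
for n,p in P.items(): print(n,np.round(np.linalg.inv(p['view'])[:3,3],2))
cv2.imwrite('pics/both.png',np.vstack([P['top']['pixels'],P['scene']['pixels']])[:,:,::-1])
E
python3 a.py
```

```text
{'time': np.float64(0.0), 'qpos': array([-1.397,  0.343,  1.525, -0.   ,  1.275, -0.146]), 'qvel': array([-0.   , -0.001,  0.001,  0.001,  0.002, -0.001]), 'joint_efforts': array([  0.   , -43.124, -24.422,   0.072,   0.056,  -0.   ]), 'tool_pos': array([ 0.165, -0.498,  0.221]), 'tool_rot': array([-3.14, -0.  ,  0.32]), 'contact_force': array([0.479, 0.557, 0.754]), 'torque': array([-0.055,  0.064,  0.017]), 'grip_force': np.float64(0.0), 'opening': np.float64(0.092)}
compass_centre top 0.94 [154. 207.] [0.539 0.384]
compass_centre top 0.69 [164. 242.] [0.417 0.347]
coil_stand scene 0.98 [336. 227.] [ 0.582 -0.262]
coil_stand top 0.63 [349. 189.] [ 0.584 -0.281]
home scene 0.75 [341. 224.] [ 0.598 -0.273]
home top 0.96 [350. 186.] [ 0.591 -0.282]
home top 0.18 [262. 174.] [0.64  0.015]
pivot top 0.81 [332. 169.] [ 0.651 -0.226]
slot scene 0.71 [318. 229.] [ 0.521 -0.226]
slot top 0.72 [338. 204.] [ 0.532 -0.238]
slot top 0.69 [301. 249.] [ 0.384 -0.109]
slot top 0.27 [354. 242.] [ 0.402 -0.286]
knob scene 0.5 [322. 214.] [ 0.567 -0.219]
knob scene 0.39 [316. 226.] [ 0.487 -0.235]
kn
[... 565 characters left out ...]
ock2 scene 0.43 [222. 227.] [0.381 0.054]
plug_block2 top 0.64 [254. 247.] [0.396 0.047]
plug_block2 top 0.17 [334. 168.] [ 0.657 -0.234]
stopwatch scene 0.73 [328. 264.] [ 0.382 -0.323]
stopwatch scene 0.62 [263. 244.] [ 0.369 -0.117]
stopwatch top 0.82 [301. 249.] [ 0.383 -0.11 ]
stopwatch top 0.39 [255. 248.] [0.393 0.044]
weight_0 scene 0.5 [320. 256.] [ 0.406 -0.289]
weight_0 scene 0.41 [325. 264.] [ 0.38  -0.315]
weight_0 top 0.52 [353. 244.] [ 0.395 -0.287]
weight_1 scene 0.5 [320. 256.] [ 0.406 -0.289]
weight_1 scene 0.41 [325. 264.] [ 0.38  -0.315]
weight_1 top 0.52 [353. 244.] [ 0.395 -0.287]
pliers top 0.77 [352. 140.] [ 0.752 -0.302]
scene [-0.47 -0.65  0.66]
top [0.42 0.02 1.25]
```

View pics/top0.png

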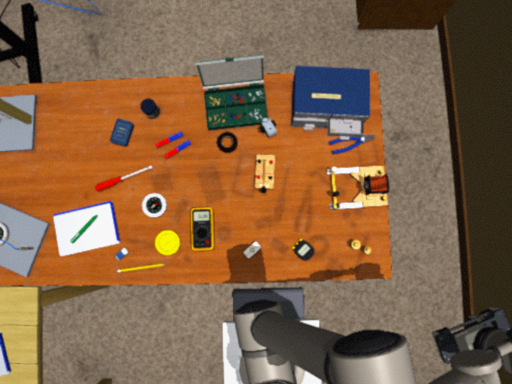

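View pics/scene0.png

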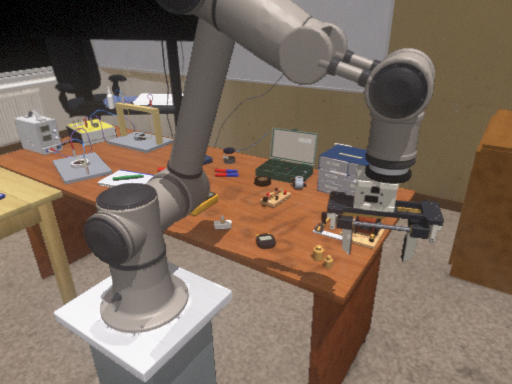

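The top view shows two round candidates: the silvery ring with a dark dial at (153,205) and a plain yellow disc at (167,242). The first fits the description, and I'll confirm it in a crop. The bay is at (350,187) and opens to the left. The bar lies between the pivot (332,169) and the slot (338,204). The knife switch is at (264,172) and the multimeter at (202,229). I'll move above the bay now and measure from the wrist.

Call:
{"api": "carry_out", "payload": {"commands": [[[0.049,-0.0138,0],0,1],[[0.049,-0.0138,0],0,1],[[0.049,-0.0138,0],0,1],[[0.049,-0.0138,0],0,1],[[0.049,-0.0138,0],0,1],[[0.049,-0.0138,0],0,1],[[0.049,-0.0138,0],0,1],[[0.049,-0.0138,0],0,1],[[0.049,-0.0138,0],0,1],[[0,0,0],0.11,1],[[0,0,0],0.11,1],[[0,0,0],0,1],[[0,0,0],0,1]]}}

```text
time: 3.12
tool_pos: [0.5446, -0.2419, 0.2213]
tool_rot: [3.142, 0.0, 0.102]
contact_force: [0.4, -0.3, -0.3]
opening: 0.0919
grip_force: 0.0
```

```bash
cat > b.py <<'E'
from h import *
import sys
names=sys.argv[2:]
s=robot.observe();p=robot.read_camera('wrist');T=wristT(p,s)
print(np.round(s['tool_pos'],4),np.round(s['tool_rot'],3),s['time'])
save(p,sys.argv[1])
Z=dict(compass_centre=.008,home=.008,pivot=.012,slot=.012,knob=.042)
for t in names:
    for r in robot.tip_of(p,t)[:2]: print(t,round(r['p'],2),np.round(r['at'],0),np.round(onz(p,r['at'],Z.get(t,0),T)[:2],4))
E
python3 b.py w1.png home pivot slot knob coil_stand
python3 - <<'E'
import cv2
a=cv2.imread('pics/top0.png')[185:265,130:230];cv2.imwrite('pics/crop.png',cv2.resize(a,None,fx=5,fy=5,interpolation=cv2.INTER_CUBIC))
E
```

```text
[ 0.5446 -0.2419  0.2213] [3.142 0.    0.102] 3.125
pivot 0.64 [251.  87.] [ 0.6469 -0.2264]
slot 0.87 [238. 176.] [ 0.5233 -0.2195]
knob 0.73 [240. 148.] [ 0.5693 -0.2198]
```

View pics/w1.png

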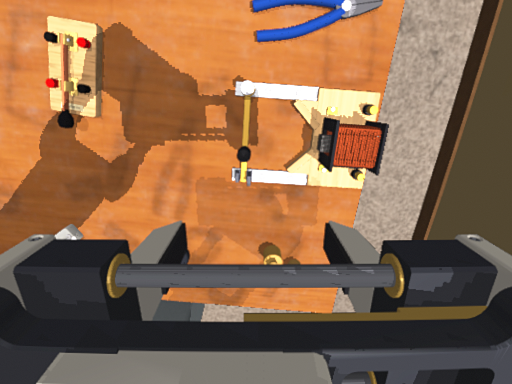

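View pics/crop.png

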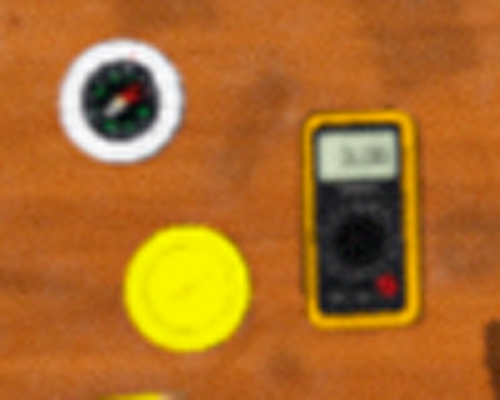

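The crop confirms it: a silver ring with a dark dial and needle at upper left, and the yellow look-alike disc below it. The wrist view shows the pivot head at (246,87), the knob at (244,154), the cheeks at (241,175), the rails running right to (318,92) and (307,179), and the coil at (357,146). The knife switch is at (73,67).

```bash
cat > c.py <<'E'
from h import *
s=robot.observe();p=robot.read_camera('wrist');T=wristT(p,s)
for n,uv,z in [('pivothead',(246,87),.046),('knobtop',(244,153),.056),('knobmid',(243.5,155),.05),('railU end',(318,92),.006),('railL end',(306,179),.006),('sw c1',(49,23),.015),('sw c2',(97,25),.015),('sw c3',(101,117),.015),('sw c4',(53,113),.015),('barpivot',(247,100),.016),('barend',(244,175),.016)]:
    print(n,np.round(onz(p,uv,z,T),4))
im=p['pixels'].copy()
piv=np.array([.651,-.226]);
def st(o,a,x,y,z):
    X=np.array([np.cos(a),np.sin(a)]);Y=np.array([-X[1],X[0]]); return [*(np.array(o)+x*X+y*Y),z]
cv2.imwrite('pics/bay.png',cv2.resize(im[70:200,200:400],None,fx=4,fy=4,interpolation=cv2.INTER_CUBIC)[:,:,::-1])
E
python3 c.py
```

```text
pivothead [ 0.6445 -0.2215  0.046 ]
knobtop [ 0.5666 -0.2264  0.056 ]
knobmid [ 0.5628 -0.2259  0.05  ]
railU end [ 0.65   -0.3173  0.006 ]
railL end [ 0.5275 -0.3205  0.006 ]
sw c1 [0.6987 0.0317 0.015 ]
sw c2 [ 0.7011 -0.0292  0.015 ]
sw c3 [ 0.589  -0.0271  0.015 ]
sw c4 [0.5883 0.0393 0.015 ]
barpivot [ 0.6299 -0.2232  0.016 ]
barend [ 0.5271 -0.2284  0.016 ]
```

View pics/bay.png

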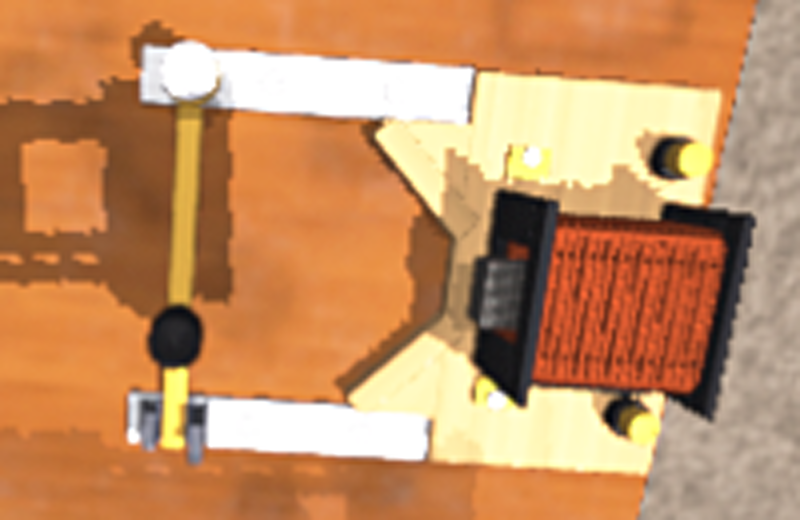

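The enlarged bay crop shows the rail corners, pivot head, knob and V clearly. I'll fit the stand pose to these points.

```bash
cat > d.py <<'E'
from h import *
from scipy.optimize import least_squares
s=robot.observe();p=robot.read_camera('wrist');T=wristT(p,s)
C=[(190,70,-49,60,46),(176,336,-49,-22,56),(143,46,-66,69,6),(140,103,-66,51,6),(470,123,46,51,6),(474,68,46,69,6),(132,443,-66,-69,6),(129,392,-66,-51,6),(430,420,46,-51,6),(427,461,46,-69,6)]
C=np.array(C,float); uv=C[:,:2]/4+[200,70]-.375; S=C[:,2:]/1000
def pts(q):
    c,n=np.cos(q[2]),np.sin(q[2]); return np.c_[q[0]+c*S[:,0]-n*S[:,1],q[1]+n*S[:,0]+c*S[:,1],S[:,2]]
f=lambda q:(np.array([proj(p,P,T) for P in pts(q)])-uv).ravel()
r=least_squares(f,[.594,-.28,-1.47],loss='soft_l1');print(np.round(r.x,4));print(np.round(f(r.x).reshape(-1,2),1))
g=lambda q:(f(q[:3]).reshape(-1,2)-q[3:5]).ravel()
q=r.x
def w(x,y):return np.round([q[0]+np.cos(q[2])*x-np.sin(q[2])*y,q[1]+np.sin(q[2])*x+np.cos(q[2])*y],4)
print('piv',w(-.049,.06),'knob',w(-.049,-.022),'slot',w(-.049,-.06))
E
python3 d.py
```

```text
[ 0.5861 -0.2739 -1.5337]
[[-0.2  0.2]
 [-0.5  2.6]
 [ 0.  -0.3]
 [ 0.2 -0.4]
 [-0.1  0.3]
 [ 0.7  0.1]
 [-1.1 -0.4]
 [ 0.1  0.6]
 [ 0.7 -1.7]
 [-0.1 -0.3]]
piv [ 0.6443 -0.2227] knob [ 0.5623 -0.2257] slot [ 0.5244 -0.2271]
```

Call:
{"api": "carry_out", "payload": {"commands": [[[0.01,-0.007,0],0.03,1],[[0.01,-0.007,0.04],0.035,1],[[0,0,0.05],0,1],[[0,0,0.05],0,1],[[0,0,0.03],0,0.8],[[0,0,0.011],0,0.6],[[0,0,0],0,0.4],[[0,0,0],0,0.3]]}}

```text
time: 4.53
tool_pos: [0.5644, -0.2268, 0.042]
tool_rot: [3.14, -0.003, 0.035]
contact_force: [0.8, -0.4, 0.0]
opening: 0.0565
grip_force: 0.0
```

```bash
python3 b.py w2.png knob pivot slot; python3 - <<'E'
import sys;sys.path.insert(0,'.')
from h import *
p=robot.read_camera('scene');cv2.imwrite('pics/s2.png',cv2.resize(p['pixels'][170:300,260:440],None,fx=4,fy=4,interpolation=cv2.INTER_CUBIC)[:,:,::-1])
E
```

```text
[ 0.5644 -0.2268  0.042 ] [ 3.14e+00 -3.00e-03  3.50e-02] 4.525
knob 0.85 [250. 230.] [ 0.5653 -0.2237]
pivot 0.72 [253. 107.] [ 0.6457 -0.2229]
slot 0.62 [249. 258.] [ 0.5238 -0.2234]
```

View pics/w2.png

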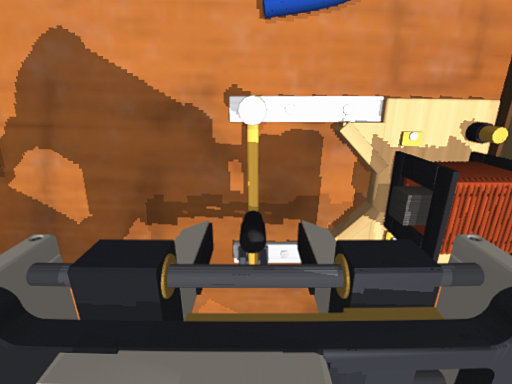

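The knob at (252,230) is between the fingers. Closing and lifting 18 mm.

Call:
{"api": "carry_out", "payload": {"commands": [[[0.001,-0.0015,0],0,0.1],[[0,0,0],0,0.1],[[0,0,0],0,0.1],[[0,0,0],0,0.1],[[0,0,0],0,0.1],[[0,0,0],0,0.1],[[0,0,-0.006],0,0.1],[[0,0,-0.006],0,0.1],[[0,0,-0.006],0,0.1],[[0,0,0],0,0.1]], "newtons": 15}}

```text
time: 6.02
tool_pos: [0.5645, -0.2248, 0.059]
tool_rot: [3.141, -0.001, 0.035]
contact_force: [1.0, 0.2, -1.1]
opening: 0.0164
grip_force: 15.0
```

Call:
{"api": "carry_out", "payload": {"commands": [[[0.001,-0.0131,-0.001],0,0.1],[[0.0031,-0.0127,0],0,0.1],[[0.0051,-0.0121,0],0,0.1],[[0.007,-0.0111,0],0,0.1],[[0.0086,-0.0099,0],0,0.1],[[0.0101,-0.0083,0],0,0.1],[[0.0113,-0.0066,0],0,0.1],[[0.0122,-0.0048,0],0,0.1],[[0.0128,-0.0028,0],0,0.1],[[0.0131,-0.0007,0],0,0.1],[[0.013,0.0014,0],0,0.1],[[0.0111,0.0029,0],0,0.1],[[0,0,0],0,0.1],[[0,0,0],0,0.1]]}}

```text
time: 7.78
tool_pos: [0.6699, -0.143, 0.0591]
tool_rot: [-3.141, 0.0, 0.035]
contact_force: [-1.0, -1.8, -1.5]
opening: 0.0167
grip_force: 15.0
```

Call:
{"api": "carry_out", "payload": {"commands": [[[0,0,0.009],0,0.1],[[0,0,0.008],0,0.1],[[0,0,0],0,0.5],[[0,0,0],0,0.6],[[0,0,0],0,0.6],[[0,0,-0.03],0,0.6],[[0,0,-0.05],0,0.6],[[-0.026,-0.05,-0.02],0,0.6],[[-0.026,-0.05,-0.02],0,0.6],[[-0.026,-0.05,-0.02],0,0.6],[[-0.026,-0.05,-0.02],0,0.6],[[-0.026,-0.05,-0.02],0,0.6],[[-0.026,-0.05,-0.02],0,0.6],[[-0.026,-0.05,-0.02],0,0.6],[[-0.026,-0.05,-0.02],0,0.6],[[0,0,0],0,0.6],[[0,0,0],0,0.6]]}}

```text
time: 9.9
tool_pos: [0.4482, 0.2491, 0.2823]
tool_rot: [3.141, -0.001, 0.036]
contact_force: [0.7, 0.5, -0.3]
opening: 0.0551
grip_force: 0.0
```

```bash
python3 b.py w3.png compass_centre multimeter knife_switch plug_block2 tape_roll; python3 - <<'E'
import sys;sys.path.insert(0,'.')
from h import *
p=robot.read_camera('top')
w=cv2.imread('pics/w3.png');t=cv2.resize(p['pixels'][120:280,130:400],None,fx=1.9,fy=1.9,interpolation=cv2.INTER_CUBIC)[:,:,::-1]
a=np.zeros((384+216,514,3),np.uint8);a[:384,:512]=w;t=t[:,:];h=cv2.resize(t,(364,216));a[384:,:364]=h;cv2.imwrite('pics/m3.png',a)
E
```

```text
[0.4482 0.2491 0.2823] [ 3.141e+00 -1.000e-03  3.600e-02] 9.9
compass_centre 0.87 [201. 168.] [0.4228 0.3386]
compass_centre 0.55 [171.  94.] [0.5403 0.3836]
multimeter 0.93 [273. 148.] [0.4599 0.2178]
knife_switch 0.96 [418.  35.] [0.64   0.0087]
plug_block2 0.93 [362. 188.] [0.3934 0.0567]
```

View pics/m3.png

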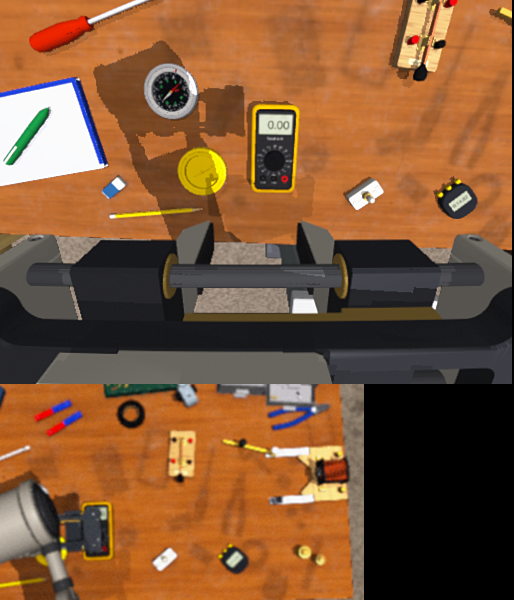

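The merged view (wrist above, top below) shows the bar swung clear of the mouth, from (268,453) to (225,440) in the inset. The compass is at (171,91), the look-alike at (201,170), the multimeter at (274,148) and the switch at (425,35). Next I'll plan a two-finger push path and check its clearances.

```bash
cat > plan.py <<'E'
import numpy as np
from scipy.interpolate import PchipInterpolator,CubicSpline
from scipy.ndimage import gaussian_filter1d
OFF=.042
W=np.array([(.540,.384),(.580,.318),(.610,.262),(.610,.202),(.557,.111),(.507,.035),(.505,-.03),(.545,-.105),(.580,-.165),(.5838,-.21),(.5855,-.258)])
t=np.r_[0,np.cumsum(np.hypot(*np.diff(W,axis=0).T))]
u=np.arange(0,t[-1],.001); D=np.c_[np.interp(u,t,W[:,0]),np.interp(u,t,W[:,1])]
D=gaussian_filter1d(D,14,axis=0,mode='nearest')
g=np.gradient(D,axis=0);ang=np.arctan2(g[:,0],-g[:,1]);ang=gaussian_filter1d(ang,12,mode='nearest')
ang[-40:]=ang[-40:]*np.linspace(1,0,40)+.037*np.linspace(0,1,40)
h=np.c_[np.sin(ang),-np.cos(ang)]; TP=D-OFF*h; yaw=np.arctan2(-h[:,1],-h[:,0])
if __name__=='__main__':
    def rect(c,a,L,B):
        x,y=np.meshgrid(np.linspace(-L/2,L/2,40),np.linspace(-B/2,B/2,30));c_,s_=np.cos(a),np.sin(a)
        return np.c_[c[0]+c_*x.ravel()-s_*y.ravel(),c[1]+s_*x.ravel()+c_*y.ravel()]
    obs=dict(mm=rect((.460,.218),.036,.142,.074),sw=rect((.640,.0087),.0,.134,.062),plug=rect((.393,.055),.6,.056,.056))
    perp=np.c_[-h[:,1],h[:,0]]
    F=[TP+k*.0345*perp for k in(1,-1)]
    for n,o in obs.items():
        dd=np.min([np.hypot(*(o-p).T).min() for p in D])-.041
        df=np.min([np.hypot(*(o-p).T).min() for f in F for p in f])-.0134
        print(n,round(dd,4),round(df,4))
    print(len(u),'start',TP[0],yaw[0],'end',TP[-1],yaw[-1],'angs',np.round(ang[::60],2))
def rows(i0,step,n,tp=None,yw=None):
    # commanded pose start -> rows along the path
    p=np.array(TP[i0] if tp is None else tp);y=yaw[i0] if yw is None else yw;out=[]
    for k in range(1,n+1):
        i=min(i0+k*step,len(u)-1); d=TP[i]-p; c,s=np.cos(y),np.sin(y)
        l=[round(float(c*d[0]+s*d[1]),4),round(float(s*d[0]-c*d[1]),4),0]; tz=round(float(-(yaw[i]-y)),3)
        out.append([l,tz,.55]); p=p+np.array([c*l[0]+s*l[1],s*l[0]-c*l[1]]); y=y-tz
        if i==len(u)-1:break
    return out,i,p,y
E
python3 plan.py
```

```text
mm 0.0169 0.0106
sw 0.0116 0.016
plug 0.0379 0.0272
710 start [0.52112425 0.41514503] 2.1156596363898985 end [ 0.58372506 -0.20978169] 1.6077963267948967 angs [ 0.54  0.54  0.43 -0.06 -0.52 -0.55 -0.57 -0.08  0.41  0.5   0.45  0.07]
```

Call:
{"api": "carry_out", "payload": {"commands": [[[0.013,-0.036,0],-0.173,0.55],[[0,-0.035,0],-0.173,0.55],[[0,0,0],-0.173,0.55],[[0,0,0],-0.173,0.55],[[0,0,0],-0.173,0.55],[[0,0,0],-0.173,0.55],[[0,0,0],-0.173,0.55],[[0,0,0],-0.173,0.55],[[0,0,0],-0.173,0.55],[[0,0,0],-0.173,0.55],[[0,0,0],-0.173,0.55],[[0,0,0],-0.173,0.55],[[0,0,0],0,0.55],[[0,0,0],0,0.55]]}}

```text
time: 12.0
tool_pos: [0.4528, 0.3199, 0.2822]
tool_rot: [-3.141, 0.0, 2.107]
contact_force: [-0.7, -0.3, 0.5]
opening: 0.0507
grip_force: 0.0
```

Call:
{"api": "carry_out", "payload": {"commands": [[[0.0275,0.0535,0.03],0,0.55],[[0.0275,0.0535,0.03],0,0.55],[[0,0,0.05],0,0.55],[[0,0,0.05],0,0.55],[[0,0,0.05],0,0.55],[[0,0,0.03],0,0.55],[[0,0,0.0187],0,0.55],[[0,0,0],0,0.55],[[0,0,0],0,0.55]]}}

```text
time: 13.12
tool_pos: [0.5127, 0.4156, 0.0293]
tool_rot: [3.139, 0.0, 2.11]
contact_force: [-0.0, 0.5, 1.1]
opening: 0.0503
grip_force: 0.0
```

```bash
cat > chk.py <<'E'
from h import *
import sys
s=robot.observe();p=robot.read_camera('top')
h=-np.array([np.cos(s['tool_rot'][2]),np.sin(s['tool_rot'][2])])
print(np.round(s['tool_pos'],4),round(s['tool_rot'][2],3),s['time'],np.round(s['contact_force'],1))
print('expect disc',np.round(s['tool_pos'][:2]+.042*h,4))
for r in robot.tip_of(p,'compass_centre')[:3]: print(round(r['p'],2),np.round(r['at']),np.round(onz(p,r['at'],.008)[:2],4))
c=p['pixels'][125:275,130:390]; cv2.imwrite('pics/'+sys.argv[1],cv2.resize(c,None,fx=3,fy=3,interpolation=cv2.INTER_CUBIC)[:,:,::-1])
E
python3 chk.py t4.png
python3 - <<'E'
import sys;sys.path.insert(0,'.')
from plan import *; from cell import robot
s=robot.observe()
r,i,p,y=rows(-1,10,20,s['tool_pos'][:2],s['tool_rot'][2]);print(r,i,p,y)
E
```

```text
[0.5127 0.4156 0.0293] 2.11 13.125 [-0.   0.5  1.1]
expect disc [0.5343 0.3796]
0.78 [155. 208.] [0.5353 0.3773]
0.7 [167. 241.] [0.4232 0.3383]
[[[-0.0104, 0.007, 0], -0.005, 0.55], [[-0.0084, 0.0, 0], -0.0, 0.55], [[-0.0095, 0.0001, 0], 0.0, 0.55], [[-0.0099, -0.0, 0], 0.001, 0.55], [[-0.01, 0.0001, 0], 0.002, 0.55], [[-0.01, 0.0002, 0], 0.005, 0.55], [[-0.01, 0.0004, 0], 0.009, 0.55], [[-0.01, 0.0004, 0], 0.012, 0.55], [[-0.01, 0.0004, 0], 0.011, 0.55], [[-0.01, 0.0005, 0], 0.012, 0.55], [[-0.01, 0.0007, 0], 0.019, 0.55], [[-0.01, 0.0017, 0], 0.039, 0.55], [[-0.01, 0.003, 0], 0.071, 0.55], [[-0.0099, 0.0039, 0], 0.1, 0.55], [[-0.0099, 0.0038, 0], 0.105, 0.55], [[-0.01, 0.0029, 0], 0.087, 0.55], [[-0.01, 0.0022, 0], 0.064, 0.55], [[-0.01, 0.0024, 0], 0.061, 0.55], [[-0.01, 0.0034, 0], 0.082, 0.55], [[-0.01, 0.0042, 0], 0.108, 0.55]] 199 [0.61774213 0.24508877] 1.3275092069840324
```

Call:
{"api": "carry_out", "payload": {"commands": [[[0.008,0,0],0,0.55],[[0,0.006,0.003],0,0.55],[[0,0,0.003],0,0.55],[[0,0,0],0,0.55]]}}

```text
time: 13.72
tool_pos: [0.5125, 0.4247, 0.0212]
tool_rot: [-3.14, 0.0, 2.111]
contact_force: [-0.2, 0.7, -1.1]
opening: 0.0505
grip_force: 0.0
```

```bash
python3 chk.py t5.png
cat > nxt.py <<'E'
from plan import *; from cell import robot; import sys
s=robot.observe()
r,i,p,y=rows(int(sys.argv[1]),10,int(sys.argv[2]),s['tool_pos'][:2],s['tool_rot'][2]);print(r,i,p,y)
E
python3 nxt.py -20 20
```

```text
[0.5125 0.4247 0.0212] 2.111 13.725 [-0.2  0.7 -1.1]
expect disc [0.5341 0.3887]
0.77 [158. 204.] [0.548  0.3682]
0.72 [165. 242.] [0.4183 0.3444]
[[[-0.5759, -0.2625, 0], 0.503, 0.55], [[0.6211, -0.0396, 0], -0.508, 0.55], [[-0.0063, 0.0001, 0], -0.0, 0.55], [[-0.0086, -0.0, 0], 0.0, 0.55], [[-0.0096, -0.0, 0], 0.0, 0.55], [[-0.0099, 0.0, 0], 0.001, 0.55], [[-0.01, 0.0001, 0], 0.003, 0.55], [[-0.01, 0.0003, 0], 0.005, 0.55], [[-0.01, 0.0003, 0], 0.01, 0.55], [[-0.01, 0.0005, 0], 0.011, 0.55], [[-0.01, 0.0004, 0], 0.012, 0.55], [[-0.01, 0.0004, 0], 0.012, 0.55], [[-0.01, 0.0009, 0], 0.02, 0.55], [[-0.01, 0.0018, 0], 0.042, 0.55], [[-0.01, 0.0031, 0], 0.074, 0.55], [[-0.0099, 0.0039, 0], 0.102, 0.55], [[-0.0099, 0.0038, 0], 0.104, 0.55], [[-0.01, 0.0028, 0], 0.084, 0.55], [[-0.01, 0.0021, 0], 0.062, 0.55], [[-0.01, 0.0025, 0], 0.063, 0.55]] 180 [0.61233066 0.26472348] 1.510649401517605
```

View pics/t5.png

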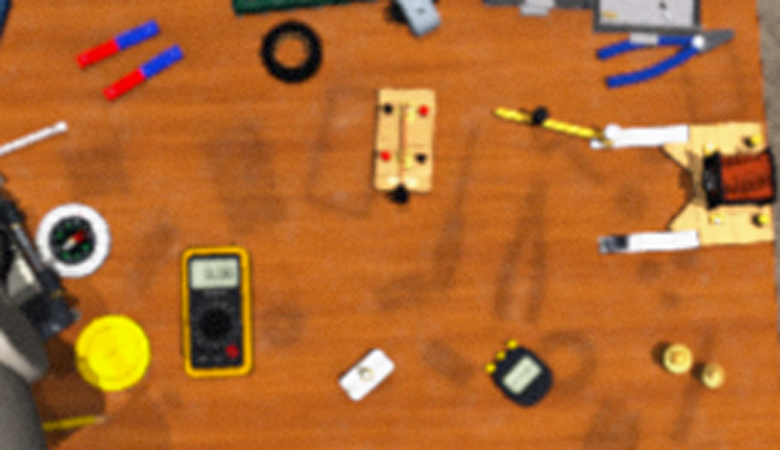

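The crop shows the compass free at (72,240) with the fingers just behind it on the left. The way between the multimeter (217,312) and the switch (404,140) is open.

```bash
python3 nxt.py -10 20
cat > chk.py <<'E'
from h import *
import sys
def disc(p):
    hsv=cv2.cvtColor(p['pixels'],cv2.COLOR_RGB2HSV); x0,x1=145,352
    m=((hsv[...,1]<70)&(hsv[...,2]>120)).astype(np.uint8)
    return m
s=robot.observe();p=robot.read_camera('top')
h=-np.array([np.cos(s['tool_rot'][2]),np.sin(s['tool_rot'][2])])
e=s['tool_pos'][:2]+.042*h
print(np.round(s['tool_pos'],4),round(s['tool_rot'][2],3),s['time'],np.round(s['contact_force'],1),'expect disc',np.round(e,4))
uv=proj(p,[*e,.016]); a,b=np.round(uv).astype(int)
g=cv2.cvtColor(p['pixels'],cv2.COLOR_RGB2HSV)
w=((g[...,1]<60)&(g[...,2]>150)); yy,xx=np.nonzero(w[b-18:b+19,a-18:a+19])
if len(xx): c,r=cv2.minEnclosingCircle(np.c_[xx,yy].astype(np.float32)); print('white',np.round(np.array(c)+[a-18,b-18],1),round(r,1),len(xx),np.round(onz(p,np.array(c)+[a-18,b-18],.016)[:2],4))
for r in robot.tip_of(p,'compass_centre')[:3]: print(round(r['p'],2),np.round(r['at']),np.round(onz(p,r['at'],.008)[:2],4))
save(p,sys.argv[1])
E
python3 chk.py t6.png
```

```text
[[[-0.0126, 0.0023, 0], -0.005, 0.55], [[-0.0064, -0.0, 0], -0.0, 0.55], [[-0.0085, -0.0, 0], 0.0, 0.55], [[-0.0096, -0.0, 0], 0.0, 0.55], [[-0.0099, 0.0, 0], 0.001, 0.55], [[-0.01, 0.0001, 0], 0.003, 0.55], [[-0.01, 0.0003, 0], 0.005, 0.55], [[-0.01, 0.0003, 0], 0.01, 0.55], [[-0.01, 0.0005, 0], 0.011, 0.55], [[-0.01, 0.0004, 0], 0.012, 0.55], [[-0.01, 0.0004, 0], 0.012, 0.55], [[-0.01, 0.0009, 0], 0.02, 0.55], [[-0.01, 0.0018, 0], 0.042, 0.55], [[-0.01, 0.0031, 0], 0.074, 0.55], [[-0.01, 0.0039, 0], 0.102, 0.55], [[-0.0099, 0.0038, 0], 0.104, 0.55], [[-0.0099, 0.0028, 0], 0.084, 0.55], [[-0.01, 0.0021, 0], 0.062, 0.55], [[-0.0101, 0.0025, 0], 0.063, 0.55], [[-0.01, 0.0035, 0], 0.085, 0.55]] 190 [0.61521472 0.25446493] 1.425649401517605
[0.5127 0.4248 0.0215] 2.111 13.825 [-0.4 -0.4 -0.1] expect disc [0.5343 0.3888]
white [150.7 207.4] 16.6 276 [0.5355 0.3907]
0.81 [164. 239.] [0.4283 0.3457]
0.56 [156. 208.] [0.5352 0.3732]
```

Call:
{"api": "carry_out", "payload": {"commands": [[[-0.0063,0.0012,-0.002],-0.005,0.55],[[-0.0063,0.0011,0],0,0.55],[[-0.0064,0,0],0,0.55],[[-0.0085,0,0],0,0.55],[[-0.0096,0,0],0,0.55],[[-0.0099,0,0],0.001,0.55],[[-0.01,0.0001,0],0.003,0.55],[[-0.01,0.0003,0],0.005,0.55],[[-0.01,0.0003,0],0.01,0.55],[[-0.01,0.0005,0],0.011,0.55],[[-0.01,0.0004,0],0.012,0.55],[[-0.01,0.0004,0],0.012,0.55],[[-0.007,0.0009,0],0.02,0.55],[[-0.003,0,0],0,0.55],[[0,0,0],0,0.55]]}}

```text
time: 15.8
tool_pos: [0.5765, 0.3266, 0.0238]
tool_rot: [-3.141, 0.0, 2.042]
contact_force: [0.3, 0.8, 0.8]
opening: 0.0505
grip_force: 0.0
```

```bash
python3 chk.py t7.png; python3 nxt.py 110 20; python3 -c "
from plan import *
print(TP[110],yaw[110],D[110])"
```

```text
[0.5765 0.3266 0.0238] 2.042 15.8 [0.3 0.8 0.8] expect disc [0.5955 0.2892]
white [166.  195.5] 11.9 59 [0.5743 0.3388]
0.63 [165. 243.] [0.415  0.3427]
0.51 [157. 209.] [0.5308 0.3701]
[[[-0.0104, 0.0017, 0], 0.042, 0.55], [[-0.01, 0.0031, 0], 0.075, 0.55], [[-0.01, 0.0039, 0], 0.101, 0.55], [[-0.0099, 0.0037, 0], 0.104, 0.55], [[-0.0099, 0.0028, 0], 0.084, 0.55], [[-0.0101, 0.0022, 0], 0.063, 0.55], [[-0.01, 0.0024, 0], 0.062, 0.55], [[-0.01, 0.0035, 0], 0.086, 0.55], [[-0.0099, 0.0043, 0], 0.11, 0.55], [[-0.0099, 0.004, 0], 0.111, 0.55], [[-0.0099, 0.0027, 0], 0.084, 0.55], [[-0.01, 0.0015, 0], 0.048, 0.55], [[-0.01, 0.0006, 0], 0.02, 0.55], [[-0.01, 0.0002, 0], 0.007, 0.55], [[-0.01, 0.0001, 0], 0.002, 0.55], [[-0.01, 0.0, 0], 0.001, 0.55], [[-0.01, 0.0002, 0], 0.003, 0.55], [[-0.01, 0.0002, 0], 0.006, 0.55], [[-0.01, 0.0004, 0], 0.01, 0.55], [[-0.01, 0.0004, 0], 0.012, 0.55]] 310 [0.57688307 0.14340849] 1.0110762693056212
[0.57641781 0.32648836] 2.041515762860605 [0.59546597 0.28905619]
```

```bash
python3 -c "
import cv2
a=cv2.imread('pics/t7.png')[150:260,130:290];cv2.imwrite('pics/t7c.png',cv2.resize(a,None,fx=4.5,fy=4.5,interpolation=cv2.INTER_CUBIC))"
```

```text
(no output)
```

View pics/t7c.png

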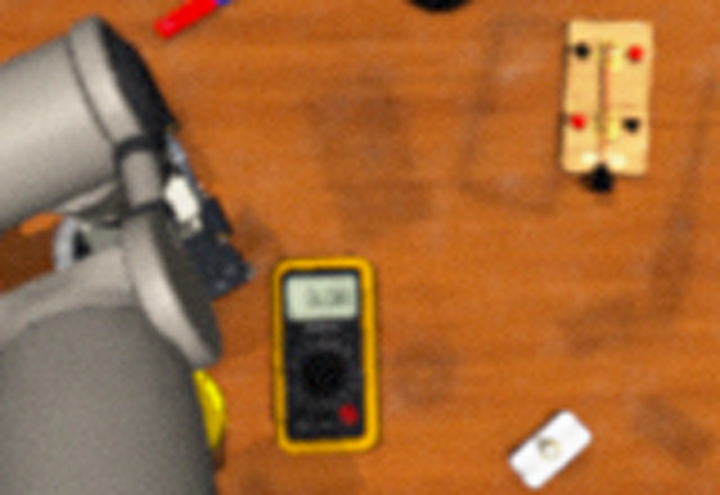

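The compass isn't in front of the gripper. A silvery arc shows behind it at crop (65,240). I'll check with the wrist camera, which looks that way.

```bash
python3 b.py w8.png compass_centre multimeter; python3 - <<'E'
import sys;sys.path.insert(0,'.')
from h import *
s=robot.observe();p=robot.read_camera('wrist');T=wristT(p,s)
print('T_tool_cam',np.round(p['T_tool_cam'],3).tolist(),p['fx'],p['k1'])
print(np.round(proj(p,[.54,.384,.016],T)),np.round(proj(p,[.5955,.289,.016],T)))
p=robot.read_camera('top');print('top tcp',proj(p,s['tool_pos']),proj(p,[.54,.384,.016]),proj(p,[.5955,.289,.016]))
q=robot.read_camera('scene');print('scene',proj(q,[.54,.384,.016]),proj(q,[.5955,.289,.016]),[ (r['p'],r['at']) for r in robot.tip_of(q,'compass_centre')])
im=q['pixels'];cv2.imwrite('pics/s8.png',im[:,:,::-1])
E
```

```text
[0.5763 0.3269 0.0238] [-3.142 -0.     2.042] 15.9
compass_centre 0.91 [252. 132.] [0.5445 0.3845]
compass_centre 0.7 [ 51. 108.] [0.4196 0.339 ]
multimeter 0.57 [ 75. 263.] [0.4618 0.2216]
T_tool_cam [[0.001, 0.95, 0.312, 0.085], [1.0, -0.001, 0.0, -0.0], [0.0, 0.312, -0.95, -0.163], [0.0, 0.0, 0.0, 1.0]] 264.8920031141386 -0.029101242953550002
[245. 130.] [255. 277.]
top tcp [168.90726575 194.55868401] [152.68766789 205.97129994] [180.65987344 188.88282551]
scene [181.09971006 183.88718666] [208.11806719 184.17644954] [(0.64, [171.1, 202.0]), (0.49, [180.3, 186.3])]
```

The compass is still at about (.544,.384), so the fingers passed it without taking it along. I'll check the true tool height by scale: refit the bay with a free height, and compare the ring's apparent size in the close view.

```bash
cat > e.py <<'E'
from h import *
from scipy.optimize import least_squares
s=robot.observe();p=robot.read_camera('wrist');T=wristT(p,s)
im=cv2.imread('pics/w8.png');hsv=cv2.cvtColor(im,cv2.COLOR_BGR2HSV)
m=((hsv[...,1]<60)&(hsv[...,2]>110)).astype(np.uint8);m[235:]=0
n,l,st,c=cv2.connectedComponentsWithStats(m);print([(st[i].tolist()) for i in range(1,n) if st[i][4]>300])
for z in(.016,.012,.0):
    q=np.array([proj(p,[.5445+.041*np.cos(a),.3845+.041*np.sin(a),z],T) for a in np.linspace(0,6.28,60)]);print('pred',z,q.min(0).round(),q.max(0).round())
# bay refit with tool z, tilt free
C=np.array([(190,70,-49,60,46),(143,46,-66,69,6),(140,103,-66,51,6),(470,123,46,51,6),(474,68,46,69,6),(132,443,-66,-69,6),(129,392,-66,-51,6),(430,420,46,-51,6),(427,461,46,-69,6)],float)
uv=C[:,:2]/4+[200,70]-.375;S=C[:,2:]/1000
s1=dict(tool_pos=[.5446,-.2419,.2213],tool_rot=[3.142,0,.102])
def f(q):
    T1=wristT(p,s1);T1[2,3]+=q[3];c,n=np.cos(q[2]),np.sin(q[2])
    return (np.array([proj(p,P,T1) for P in np.c_[q[0]+c*S[:,0]-n*S[:,1],q[1]+n*S[:,0]+c*S[:,1],S[:,2]]])-uv).ravel()
r=least_squares(f,[.586,-.274,-1.53,0],loss='soft_l1',x_scale=[.01,.01,.01,.01]);print(r.x.round(4))
o=[]
E
python3 e.py
```

```text
[[417, 34, 66, 174, 1905], [187, 66, 126, 128, 7049]]
pred 0.016 [187.  62.] [316. 194.]
pred 0.012 [189.  63.] [315. 192.]
pred 0.0 [193.  66.] [311. 186.]
[ 5.8580e-01 -2.7300e-01 -1.5312e+00  3.0000e-04]
```

```bash
python3 -c "
from cell import robot
print(robot.tcp_to_tips,[a for a in dir(robot) if a[0]!='_'])"
```

```text
0.017 ['IKError', 'find_in', 'hand_in', 'observe', 'read_camera', 'tcp_to_tips', 'tip_of']
```

Call:
{"api": "carry_out", "payload": {"commands": [[[0,0,0.002],0,0.55],[[0,0,0.002],0,0.55],[[0,0,0],0,0.55],[[0,0,0],0,0.55]]}}

```text
time: 16.8
tool_pos: [0.5765, 0.3267, 0.0197]
tool_rot: [-3.141, 0.0, 2.042]
contact_force: [-0.2, -0.5, 0.4]
opening: 0.0506
grip_force: 0.0
```

Call:
{"api": "carry_out", "payload": {"commands": [[[0,0,0.002],0,0.55],[[0,0,0.002],0,0.55],[[0,0,0],0,0.55]]}}

```text
time: 17.18
tool_pos: [0.5763, 0.3266, 0.0155]
tool_rot: [-3.141, 0.0, 2.042]
contact_force: [0.1, -0.7, 1.0]
opening: 0.0507
grip_force: 0.0
```

Call:
{"api": "carry_out", "payload": {"commands": [[[0,0,0.002],0,0.55],[[0,0,0.001],0,0.55],[[0,0,0],0,0.55]]}}

```text
time: 17.55
tool_pos: [0.5764, 0.3267, 0.0127]
tool_rot: [-3.141, 0.0, 2.042]
contact_force: [-0.3, -1.3, -0.4]
opening: 0.0506
grip_force: 0.0
```

Call:
{"api": "carry_out", "payload": {"commands": [[[0,0,0.002],0,0.55],[[0,0,0.001],0,0.55],[[0,0,0],0,0.55]]}}

```text
time: 17.92
tool_pos: [0.5764, 0.3267, 0.0096]
tool_rot: [-3.141, 0.0, 2.042]
contact_force: [0.1, -0.4, 0.2]
opening: 0.0502
grip_force: 0.0
```

Call:
{"api": "carry_out", "payload": {"commands": [[[0,0,0.001],0,0.55],[[0,0,0.001],0,0.55],[[0,0,0.001],0,0.55],[[0,0,0],0,0.55]]}}

```text
time: 18.42
tool_pos: [0.5764, 0.3267, 0.0066]
tool_rot: [-3.141, 0.0, 2.042]
contact_force: [0.3, -0.2, -0.4]
opening: 0.0504
grip_force: 0.0
```

Call:
{"api": "carry_out", "payload": {"commands": [[[0,0,0.001],0,0.55],[[0,0,0.001],0,0.55],[[0,0,0.001],0,0.55],[[0,0,0],0,0.55]]}}

```text
time: 18.92
tool_pos: [0.5764, 0.3266, 0.0037]
tool_rot: [-3.141, 0.0, 2.042]
contact_force: [-0.2, -0.4, 0.5]
opening: 0.0506
grip_force: 0.0
```

```bash
python3 - <<'E'
import sys;sys.path.insert(0,'.')
from h import *
s=robot.observe();p=robot.read_camera('wrist');save(p,'w9.png');T=wristT(p,s)
print(s['tool_pos'],s['contact_force'],s['joint_efforts'].round(1) if hasattr(s['joint_efforts'],'round') else s['joint_efforts'])
print([np.round(proj(p,T@np.linalg.inv(p['T_tool_cam'])@np.array([0,y,.017,1]) @np.eye(4)[:,:3] ,T)) for y in(-.025,.025)])
a=cv2.imread('pics/w9.png');b=cv2.imread('pics/w3.png');q=robot.read_camera('scene')['pixels'][130:260,120:300,::-1]
q=cv2.resize(q,(532,384),interpolation=cv2.INTER_CUBIC)
m=np.hstack([a,q]);m=cv2.resize(m,(796,293));z=cv2.resize(a[180:300,130:400],(796,300));cv2.imwrite('pics/m9.png',np.vstack([m,z]))
E
```

```text
[0.5764054  0.32664413 0.00365113] [-0.20242702 -0.38749933  0.46488418] [ -0.  -60.6 -20.5   0.1   0.    0. ]
[array([222., 221.]), array([289., 221.])]
```

View pics/m9.png

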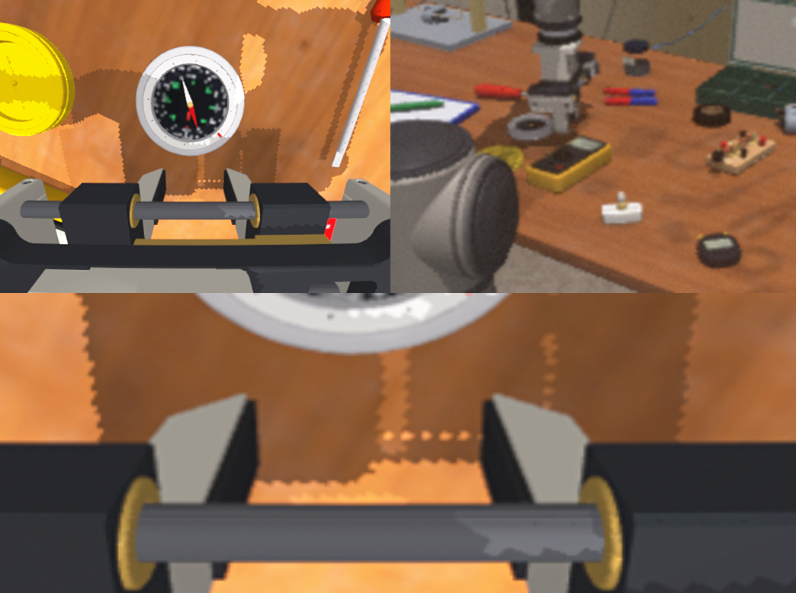

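The montage shows the compass flat and unmoved at (190,100) in the wrist tile, and both fingertips clear of the bench. Back-projecting the visible tip corners (row 222, half-widths 70 and 41 px) puts them only about 2 mm beyond the reported TCP, not 17. That matches passing over the ring and meeting no bench at z = 0.004. So I'll push at TCP z ≈ 0.006.

Call:
{"api": "carry_out", "payload": {"commands": [[[0,0,-0.05],0,0.55],[[0.0394,-0.0025,0],-0.04,0.55],[[0.0394,-0.0025,0],-0.033,0.55],[[0.0394,-0.0025,0],0,0.55],[[0,0,0],0,0.55],[[0,0,0.03],0,0.55],[[0,0,0.015],0,0.55],[[0,0,0.003],0,0.55],[[0,0,0],0,0.55]]}}

```text
time: 20.15
tool_pos: [0.513, 0.426, 0.0061]
tool_rot: [3.141, 0.0, 2.114]
contact_force: [0.2, -0.2, 0.2]
opening: 0.0502
grip_force: 0.0
```

```bash
python3 nxt.py -10 16; python3 chk.py t10.png
```

```text
[[[-0.0135, 0.0013, 0], -0.001, 0.55], [[-0.0064, 0.0, 0], -0.0, 0.55], [[-0.0085, 0.0001, 0], -0.0, 0.55], [[-0.0096, -0.0, 0], -0.0, 0.55], [[-0.01, 0.0, 0], 0.001, 0.55], [[-0.01, 0.0001, 0], 0.002, 0.55], [[-0.01, 0.0003, 0], 0.006, 0.55], [[-0.01, 0.0003, 0], 0.009, 0.55], [[-0.01, 0.0005, 0], 0.012, 0.55], [[-0.01, 0.0004, 0], 0.011, 0.55], [[-0.01, 0.0004, 0], 0.012, 0.55], [[-0.01, 0.0009, 0], 0.021, 0.55], [[-0.01, 0.0018, 0], 0.042, 0.55], [[-0.0099, 0.0031, 0], 0.074, 0.55], [[-0.01, 0.0039, 0], 0.101, 0.55], [[-0.0099, 0.0038, 0], 0.105, 0.55]] 150 [0.60281876 0.29398966] 1.7192243505611327
[0.513  0.426  0.0061] 2.114 20.15 [ 0.2 -0.2  0.2] expect disc [0.5347 0.3901]
white [151.  207.5] 16.1 276 [0.535  0.3897]
0.85 [166. 244.] [0.4106 0.339 ]
0.6 [156. 207.] [0.536  0.3743]
```

Test push of about 60 mm, then check where the compass is.

Call:
{"api": "carry_out", "payload": {"commands": [[[-0.0068,0.0007,0],-0.001,0.55],[[-0.0067,0.0006,0],0,0.55],[[-0.0064,0,0],0,0.55],[[-0.0085,0,0],0,0.55],[[-0.0096,0,0],0,0.55],[[-0.01,0,0],0.001,0.55],[[-0.01,0.0001,0],0.002,0.55],[[-0.006,0.0002,0],0.004,0.55],[[-0.003,0,0],0,0.55],[[0,0,0],0,0.55]]}}

```text
time: 21.5
tool_pos: [0.5486, 0.3695, 0.0057]
tool_rot: [-3.141, 0.0, 2.109]
contact_force: [1.1, 0.1, -0.9]
opening: 0.0502
grip_force: 0.1
```

```bash
cat > fnd.py <<'E'
from h import *
s=robot.observe();h=-np.array([np.cos(s['tool_rot'][2]),np.sin(s['tool_rot'][2])]);e=s['tool_pos'][:2]+.042*h
print('tool',np.round(s['tool_pos'],4),round(s['tool_rot'][2],3),'t',s['time'],'expect',e.round(4))
for n in('top','scene'):
    p=robot.read_camera(n);print(n,'exp px',proj(p,[*e,.008]).round(0))
    for f in(robot.tip_of,robot.find_in):
        for r in f(p,'compass_centre')[:3]: print(round(r['p'],2),np.round(r['at']),onz(p,r['at'],.008)[:2].round(3))
    save(p,n+'_last.png')
E
python3 fnd.py; python3 nxt.py 70 16
```

```text
tool [0.5486 0.3695 0.0057] 2.109 t 21.5 expect [0.5701 0.3334]
top exp px [168. 197.]
0.89 [170. 197.] [0.569 0.327]
0.54 [164. 244.] [0.412 0.346]
0.46 [349. 184.] [ 0.599 -0.28 ]
0.94 [170. 196.] [0.575 0.329]
0.87 [170. 246.] [0.406 0.328]
0.67 [367. 249.] [ 0.379 -0.332]
scene exp px [196. 186.]
0.62 [197. 187.] [0.562 0.318]
0.4 [168. 203.] [0.398 0.319]
0.48 [194. 186.] [0.562 0.335]
[[[-0.0215, 0.0013, 0], 0.023, 0.55], [[-0.01, 0.0004, 0], 0.012, 0.55], [[-0.01, 0.0005, 0], 0.012, 0.55], [[-0.01, 0.0008, 0], 0.021, 0.55], [[-0.01, 0.0018, 0], 0.041, 0.55], [[-0.01, 0.0031, 0], 0.075, 0.55], [[-0.0099, 0.004, 0], 0.101, 0.55], [[-0.01, 0.0037, 0], 0.104, 0.55], [[-0.0099, 0.0028, 0], 0.084, 0.55], [[-0.01, 0.0022, 0], 0.063, 0.55], [[-0.0101, 0.0024, 0], 0.062, 0.55], [[-0.01, 0.0035, 0], 0.086, 0.55], [[-0.0099, 0.0043, 0], 0.11, 0.55], [[-0.0099, 0.0039, 0], 0.111, 0.55], [[-0.0099, 0.0028, 0], 0.084, 0.55], [[-0.01, 0.0015, 0], 0.048, 0.55]] 230 [0.61532586 0.21357931] 1.072066309909315
```

The compass is now being pushed: seen at (170,197), expected (168,197). Continuing past the multimeter.

Call:
{"api": "carry_out", "payload": {"commands": [[[-0.0108,0.0007,0],0.011,0.55],[[-0.0107,0.0006,0],0.012,0.55],[[-0.01,0.0004,0],0.012,0.55],[[-0.01,0.0005,0],0.012,0.55],[[-0.01,0.0008,0],0.021,0.55],[[-0.01,0.0018,0],0.041,0.55],[[-0.01,0.0031,0],0.075,0.55],[[-0.0099,0.004,0],0.101,0.55],[[-0.01,0.0037,0],0.104,0.55],[[-0.0099,0.0028,0],0.084,0.55],[[-0.01,0.0022,0],0.063,0.55],[[-0.0101,0.0024,0],0.062,0.55],[[0,0,0],0,0.55]]}}

```text
time: 23.42
tool_pos: [0.6128, 0.2636, 0.0059]
tool_rot: [3.141, 0.0, 1.509]
contact_force: [0.7, 0.5, 0.2]
opening: 0.0505
grip_force: 0.0
```

```bash
python3 fnd.py; python3 nxt.py 180 20;python3 -c "
from plan import *
print(TP[180],yaw[180],D[180])"
```

```text
tool [0.6128 0.2636 0.0059] 1.509 t 23.425 expect [0.6102 0.2217]
top exp px [201. 184.]
0.59 [202. 183.] [0.614 0.216]
0.57 [366. 252.] [ 0.369 -0.326]
0.66 [203. 185.] [0.608 0.213]
scene exp px [224. 188.]
0.62 [227. 191.] [0.596 0.196]
0.62 [168. 201.] [0.412 0.328]
0.29 [268. 244.] [ 0.368 -0.133]
0.59 [221. 188.] [0.607 0.233]
[[[-0.0102, 0.0036, 0], 0.086, 0.55], [[-0.01, 0.0042, 0], 0.11, 0.55], [[-0.0099, 0.004, 0], 0.111, 0.55], [[-0.0099, 0.0027, 0], 0.084, 0.55], [[-0.01, 0.0015, 0], 0.048, 0.55], [[-0.01, 0.0006, 0], 0.021, 0.55], [[-0.01, 0.0002, 0], 0.006, 0.55], [[-0.01, 0.0001, 0], 0.002, 0.55], [[-0.01, 0.0, 0], 0.002, 0.55], [[-0.01, 0.0002, 0], 0.003, 0.55], [[-0.01, 0.0002, 0], 0.006, 0.55], [[-0.01, 0.0004, 0], 0.009, 0.55], [[-0.01, 0.0005, 0], 0.012, 0.55], [[-0.01, 0.0003, 0], 0.01, 0.55], [[-0.01, 0.0002, 0], 0.007, 0.55], [[-0.01, 0.0001, 0], 0.003, 0.55], [[-0.01, -0.0001, 0], -0.001, 0.55], [[-0.01, -0.0004, 0], -0.008, 0.55], [[-0.01, -0.0011, 0], -0.027, 0.55], [[-0.01, -0.0025, 0], -0.058, 0.55]] 380 [0.53632105 0.08617485] 1.0856071642648606
[0.61229838 0.26468623] 1.5107780170996326 [0.60977912 0.22276185]
```

Call:
{"api": "carry_out", "payload": {"commands": [[[-0.0102,0.0036,0],0.086,0.55],[[-0.01,0.0042,0],0.11,0.55],[[-0.0099,0.004,0],0.111,0.55],[[-0.0099,0.0027,0],0.084,0.55],[[-0.01,0.0015,0],0.048,0.55],[[-0.01,0.0006,0],0.021,0.55],[[-0.01,0.0002,0],0.006,0.55],[[-0.01,0.0001,0],0.002,0.55],[[-0.01,0,0],0.002,0.55],[[-0.01,0.0002,0],0.003,0.55],[[-0.01,0.0002,0],0.006,0.55],[[-0.01,0.0004,0],0.009,0.55],[[-0.01,0.0005,0],0.012,0.55],[[0,0,0],0,0.55]]}}

```text
time: 25.48
tool_pos: [0.5765, 0.1422, 0.0058]
tool_rot: [-3.141, 0.001, 1.01]
contact_force: [-0.2, 0.9, -0.2]
opening: 0.0506
grip_force: 0.0
```

```bash
python3 fnd.py; python3 nxt.py 310 20;python3 -c "
from plan import *
print(TP[310],yaw[310],D[310])"
```

```text
tool [0.5765 0.1422 0.0058] 1.01 t 25.475 expect [0.5542 0.1066]
top exp px [235. 200.]
0.82 [168. 243.] [0.416 0.336]
0.74 [237. 201.] [0.551 0.099]
0.73 [164. 244.] [0.412 0.346]
0.7 [245. 200.] [0.552 0.072]
0.26 [222. 144.] [0.747 0.149]
scene exp px [239. 201.]
0.77 [169. 205.] [0.391 0.306]
0.76 [238. 204.] [0.535 0.097]
0.77 [239. 205.] [0.526 0.088]
0.64 [168. 200.] [0.419 0.339]
[[[-0.0099, 0.0002, 0], 0.01, 0.55], [[-0.01, 0.0002, 0], 0.007, 0.55], [[-0.01, 0.0001, 0], 0.003, 0.55], [[-0.01, -0.0, 0], -0.001, 0.55], [[-0.01, -0.0004, 0], -0.009, 0.55], [[-0.01, -0.0012, 0], -0.026, 0.55], [[-0.01, -0.0025, 0], -0.059, 0.55], [[-0.01, -0.004, 0], -0.096, 0.55], [[-0.0099, -0.0044, 0], -0.119, 0.55], [[-0.0099, -0.0038, 0], -0.109, 0.55], [[-0.01, -0.0025, 0], -0.078, 0.55], [[-0.01, -0.0019, 0], -0.053, 0.55], [[-0.01, -0.0021, 0], -0.053, 0.55], [[-0.01, -0.0032, 0], -0.078, 0.55], [[-0.0099, -0.0041, 0], -0.105, 0.55], [[-0.0099, -0.004, 0], -0.111, 0.55], [[-0.0099, -0.0029, 0], -0.088, 0.55], [[-0.01, -0.0016, 0], -0.052, 0.55], [[-0.01, -0.0007, 0], -0.023, 0.55], [[-0.01, -0.0003, 0], -0.008, 0.55]] 510 [ 0.50785347 -0.03525712] 2.059214734839432
[0.57691773 0.1433793 ] 1.0114836179517446 [0.55463237 0.10777926]
```

Call:
{"api": "carry_out", "payload": {"commands": [[[-0.0099,0.0002,0],0.01,0.55],[[-0.01,0.0002,0],0.007,0.55],[[-0.01,0.0001,0],0.003,0.55],[[-0.01,0,0],-0.001,0.55],[[-0.01,-0.0004,0],-0.009,0.55],[[-0.01,-0.0012,0],-0.026,0.55],[[-0.01,-0.0025,0],-0.059,0.55],[[-0.01,-0.004,0],-0.096,0.55],[[-0.0099,-0.0044,0],-0.119,0.55],[[-0.0099,-0.0038,0],-0.109,0.55],[[-0.01,-0.0025,0],-0.078,0.55],[[-0.01,-0.0019,0],-0.053,0.55],[[-0.01,-0.0021,0],-0.053,0.55],[[-0.01,-0.0032,0],-0.078,0.55],[[0,0,0],0,0.55]]}}

```text
time: 27.65
tool_pos: [0.5013, 0.023, 0.0058]
tool_rot: [-3.141, 0.0, 1.67]
contact_force: [-0.0, -0.4, -0.5]
opening: 0.0504
grip_force: 0.0
```

```bash
python3 fnd.py; python3 nxt.py 450 30;python3 -c "
from plan import *
print(TP[450],yaw[450],D[450])"
```

```text
tool [0.5013 0.023  0.0058] 1.67 t 27.65 expect [ 0.5054 -0.0188]
top exp px [273. 213.]
0.94 [166. 245.] [0.408 0.342]
0.38 [354. 141.] [ 0.749 -0.308]
0.74 [165. 244.] [0.412 0.344]
0.46 [315. 167.] [ 0.661 -0.167]
scene exp px [260. 215.]
0.63 [261. 219.] [ 0.486 -0.034]
0.62 [168. 201.] [0.412 0.33 ]
0.64 [168. 201.] [0.412 0.328]
0.58 [316. 202.] [ 0.695 -0.14 ]
[[[-0.01, -0.004, 0], -0.106, 0.55], [[-0.0099, -0.004, 0], -0.111, 0.55], [[-0.0099, -0.0029, 0], -0.087, 0.55], [[-0.01, -0.0016, 0], -0.052, 0.55], [[-0.0099, -0.0007, 0], -0.023, 0.55], [[-0.01, -0.0003, 0], -0.009, 0.55], [[-0.01, -0.0001, 0], -0.003, 0.55], [[-0.01, -0.0002, 0], -0.005, 0.55], [[-0.01, -0.0003, 0], -0.006, 0.55], [[-0.01, -0.0003, 0], -0.008, 0.55], [[-0.01, -0.0002, 0], -0.008, 0.55], [[-0.01, -0.0001, 0], -0.003, 0.55], [[-0.01, 0.0003, 0], 0.006, 0.55], [[-0.01, 0.0009, 0], 0.021, 0.55], [[-0.01, 0.0021, 0], 0.049, 0.55], [[-0.01, 0.0032, 0], 0.079, 0.55], [[-0.0099, 0.0036, 0], 0.095, 0.55], [[-0.01, 0.003, 0], 0.088, 0.55], [[-0.0099, 0.002, 0], 0.061, 0.55], [[-0.01, 0.0012, 0], 0.037, 0.55], [[-0.01, 0.0007, 0], 0.02, 0.55], [[-0.01, 0.0005, 0], 0.014, 0.55], [[-0.0099, 0.0004, 0], 0.01, 0.55], [[-0.0096, 0.0001, 0], 0.004, 0.55], [[-0.0083, 0.0, 0], 0.001, 0.55], [[-0.0057, -0.0, 0], -0.0, 0.55]] 709 [ 0.58373151 -0.20982337] 1.607705921107672
[0.5018864  0.02397391] 1.671973759733971 [ 0.50612861 -0.0178113 ]
```

Call:
{"api": "carry_out", "payload": {"commands": [[[-0.01,-0.004,0],-0.106,0.55],[[-0.0099,-0.004,0],-0.111,0.55],[[-0.0099,-0.0029,0],-0.087,0.55],[[-0.01,-0.0016,0],-0.052,0.55],[[-0.0099,-0.0007,0],-0.023,0.55],[[-0.01,-0.0003,0],-0.009,0.55],[[-0.01,-0.0001,0],-0.003,0.55],[[-0.01,-0.0002,0],-0.005,0.55],[[-0.01,-0.0003,0],-0.006,0.55],[[-0.01,-0.0003,0],-0.008,0.55],[[-0.01,-0.0002,0],-0.008,0.55],[[-0.01,-0.0001,0],-0.003,0.55],[[-0.01,0.0003,0],0.006,0.55],[[-0.01,0.0009,0],0.021,0.55],[[-0.01,0.0021,0],0.049,0.55],[[-0.01,0.0032,0],0.079,0.55],[[-0.0099,0.0036,0],0.095,0.55],[[0,0,0],0,0.55]]}}

```text
time: 30.2
tool_pos: [0.5679, -0.1296, 0.0058]
tool_rot: [3.141, 0.001, 1.842]
contact_force: [0.1, -0.5, -0.3]
opening: 0.0505
grip_force: 0.0
```

```bash
python3 fnd.py; python3 nxt.py 620 30;python3 -c "
from plan import *
print(TP[620],yaw[620],D[620])"
```

```text
tool [ 0.5679 -0.1296  0.0058] 1.842 t 30.2 expect [ 0.5792 -0.1701]
top exp px [317. 191.]
0.85 [166. 245.] [0.41  0.339]
0.67 [164. 242.] [0.417 0.349]
0.35 [372. 189.] [ 0.579 -0.36 ]
scene exp px [310. 218.]
0.56 [167. 200.] [0.414 0.339]
0.53 [310. 222.] [ 0.551 -0.184]
0.81 [310. 220.] [ 0.567 -0.174]
0.5 [167. 201.] [0.412 0.334]
0.32 [357. 231.] [ 0.583 -0.331]
[[[-0.01, 0.0032, 0], 0.089, 0.55], [[-0.01, 0.002, 0], 0.061, 0.55], [[-0.01, 0.0012, 0], 0.037, 0.55], [[-0.01, 0.0007, 0], 0.02, 0.55], [[-0.01, 0.0005, 0], 0.014, 0.55], [[-0.0099, 0.0004, 0], 0.01, 0.55], [[-0.0095, 0.0001, 0], 0.004, 0.55], [[-0.0084, 0.0, 0], 0.001, 0.55], [[-0.0056, -0.0, 0], -0.0, 0.55]] 709 [ 0.58373328 -0.20977688] 1.6076980427468746
[ 0.56734329 -0.12858037] 1.8425491819504245 [ 0.57861695 -0.16903905]
```

Call:
{"api": "carry_out", "payload": {"commands": [[[-0.01,0.0032,0],0.089,0.55],[[-0.01,0.002,0],0.061,0.55],[[-0.01,0.0012,0],0.037,0.55],[[-0.01,0.0007,0],0.02,0.55],[[-0.01,0.0005,0],0.014,0.55],[[-0.0099,0.0004,0],0.01,0.55],[[-0.0095,0.0001,0],0.004,0.55],[[-0.0084,0,0],0,0.55],[[-0.008,0,0],0,0.55],[[-0.006,0,0],0,0.55],[[-0.005,0,0],0,0.55],[[-0.003,0,0],0,0.55],[[0,0,0],0,0.55]]}}

```text
time: 32.12
tool_pos: [0.5845, -0.2267, 0.0059]
tool_rot: [3.141, 0.0, 1.608]
contact_force: [-0.2, -0.5, -0.4]
opening: 0.0505
grip_force: 0.0
```

```bash
python3 fnd.py
```

```text
tool [ 0.5845 -0.2267  0.0059] 1.608 t 32.125 expect [ 0.586  -0.2686]
top exp px [346. 188.]
0.66 [166. 244.] [0.414 0.341]
0.59 [311. 163.] [ 0.673 -0.156]
scene exp px [338. 225.]
0.81 [337. 228.] [ 0.567 -0.272]
0.73 [166. 202.] [0.406 0.332]
0.69 [169. 204.] [0.397 0.31 ]
0.59 [339. 228.] [ 0.568 -0.28 ]
0.59 [357. 229.] [ 0.594 -0.328]
```

Nearly home. I'll press on in small steps until a contact force shows.

Call:
{"api": "carry_out", "payload": {"commands": [[[-0.002,0,0],0,0.55],[[-0.0015,0,0],0,0.55],[[-0.0015,0,0],0,0.55],[[0,0,0],0,0.55]]}}

```text
time: 32.92
tool_pos: [0.5846, -0.2316, 0.0058]
tool_rot: [3.142, 0.0, 1.608]
contact_force: [0.5, 0.7, -0.2]
opening: 0.0504
grip_force: 0.2
```

Call:
{"api": "carry_out", "payload": {"commands": [[[-0.001,0,0],0,0.55],[[-0.001,0,0],0,0.55],[[0,0,0],0,0.55]]}}

```text
time: 33.3
tool_pos: [0.5846, -0.2326, 0.0057]
tool_rot: [-3.141, -0.001, 1.608]
contact_force: [-0.6, 5.8, 1.1]
opening: 0.0504
grip_force: 2.1
```

Call:
{"api": "carry_out", "payload": {"commands": [[[-0.001,0,0],0,0.55],[[0,0,0],0,0.55],[[0.005,0,0],0,0.55],[[0.02,0,0],0,0.55],[[0.035,0,0],0,0.55],[[0,0,-0.04],0,0.55],[[0,0,-0.05],0,0.55],[[0,0,-0.06],0.175,0.55],[[0,0,-0.06],0.175,0.55],[[0,0,0],0.175,0.55],[[0,0,0],0.175,0.55],[[0,0,0],0.175,0.55],[[0,0,0],0.175,0.55],[[0,0,0],0.175,0.55],[[0,0,0],0.175,0.55],[[0,0,0],0.173,0.55],[[0,0,0],0,0.55],[[0,0,0],0,0.55]]}}

```text
time: 35.55
tool_pos: [0.5825, -0.174, 0.2158]
tool_rot: [3.141, 0.0, 0.038]
contact_force: [-0.9, 0.1, 0.9]
opening: 0.0502
grip_force: 0.0
```

```bash
python3 b.py w11.png compass_centre home knob pivot slot; python3 - <<'E'
import sys;sys.path.insert(0,'.')
from h import *
s=robot.observe();p=robot.read_camera('wrist');T=wristT(p,s)
u=proj(p,[.586,-.274,.014],T);print('pred home px',u)
hsv=cv2.cvtColor(p['pixels'],cv2.COLOR_RGB2HSV);m=((hsv[...,1]<60)&(hsv[...,2]>100)).astype(np.uint8)
n,l,st,c=cv2.connectedComponentsWithStats(m)
for i in range(1,n):
    if st[i][4]>200 and abs(c[i]-u).max()<60: print(st[i],c[i],onz(p,(st[i][:2]+st[i][2:4]/2-.5),.014,T).round(4))
E
```

```text
[ 0.5825 -0.174   0.2158] [3.141 0.    0.038] 35.55
compass_centre 0.65 [325. 167.] [ 0.5816 -0.2749]
knob 0.61 [229.  99.] [ 0.6686 -0.1402]
pivot 0.56 [292. 118.] [ 0.648  -0.2213]
slot 0.72 [288. 205.] [ 0.5232 -0.2267]
pred home px [325.16742754 164.78763897]
[ 289  114  129   27 2049] [354.8579795 123.8682284] [ 0.6396 -0.3057  0.014 ]
[ 295  134   60   59 1717] [324.51426907 163.04018637] [ 0.5885 -0.2728  0.014 ]
[ 277  181  129   34 1569] [341.1612492  200.06054812] [ 0.5378 -0.3032  0.014 ]
```

Call:
{"api": "carry_out", "payload": {"commands": [[[0.0441,-0.0146,0.02],0,0.55],[[0.0441,-0.0146,0.02],0,0.55],[[0,0,0.05],0,0.55],[[0,0,0.05],0,0.55],[[0,0,0.03],0,0.55],[[0,0,0.014],0,0.55],[[0,0,0],0,0.55],[[0,0,0],0,0.1],[[0,0,0],0,0.1],[[0,0,0],0,0.1],[[0,0,0],0,0.1],[[0,0,0],0,0.1]], "newtons": 15}}

```text
time: 37.4
tool_pos: [0.6698, -0.1426, 0.0321]
tool_rot: [3.141, -0.0, 0.035]
contact_force: [-0.5, -1.2, 1.3]
opening: 0.0173
grip_force: 15.0
```

Call:
{"api": "carry_out", "payload": {"commands": [[[0,0,-0.006],0,0.1],[[0,0,-0.006],0,0.1],[[0,0,-0.0065],0,0.1],[[0,0,0],0,0.1],[[-0.0111,-0.0029,0],0,0.1],[[-0.013,-0.0014,0],0,0.1],[[-0.0131,0.0007,0],0,0.1],[[-0.0128,0.0028,0],0,0.1],[[-0.0122,0.0048,0],0,0.1],[[-0.0113,0.0066,0],0,0.1],[[-0.0101,0.0083,0],0,0.1],[[-0.0086,0.0099,0],0,0.1],[[-0.007,0.0111,0],0,0.1],[[-0.0051,0.0121,0],0,0.1],[[-0.0031,0.0127,0],0,0.1],[[-0.001,0.0131,0],0,0.1],[[0,0,0],0,0.1],[[0,0,0],0,0.1]]}}

```text
time: 39.65
tool_pos: [0.5766, -0.2252, 0.0537]
tool_rot: [3.134, -0.028, 0.034]
contact_force: [36.2, 1.0, -10.7]
opening: 0.0101
grip_force: 23.1
```

The force shows the knob has slipped toward the pad edge near the shut position. I'll relieve the load, let the bar drop, and look.

Call:
{"api": "carry_out", "payload": {"commands": [[[0.006,0,0],0,0.1],[[0.005,0,0],0,0.3],[[0,0,0],0,0.55],[[0,0,0],0,0.55],[[0,0,0],0,0.55]]}}

```text
time: 40.28
tool_pos: [0.5746, -0.2233, 0.0503]
tool_rot: [-3.141, 0.0, 0.035]
contact_force: [-1.2, 0.5, -0.1]
opening: 0.0456
grip_force: 0.0
```

```bash
python3 b.py w12.png knob pivot slot compass_centre; python3 - <<'E'
import sys;sys.path.insert(0,'.')
from h import *
s=robot.observe();p=robot.read_camera('wrist');T=wristT(p,s)
for z in(.056,.075):
  for th in(0,.1,.2):
    k=np.array([.6445,-.2225])+.082*(-np.sin(th)*np.array([.037,-.9993])-np.cos(th)*np.array([.9993,.037]));print(z,th,k.round(4),proj(p,[*k,z],T).round(0))
q=robot.read_camera('scene');print([(round(r['p'],2),np.round(r['at'])) for r in robot.tip_of(q,'knob')],[proj(q,[.5635,-.2255,z]).round(0) for z in(.042,.060)])
E
```

```text
[ 0.5746 -0.2233  0.0503] [-3.141  0.     0.035] 40.275
knob 0.91 [252. 240.] [ 0.5633 -0.2219]
pivot 0.56 [260. 120.] [ 0.6467 -0.2246]
slot 0.76 [256. 261.] [ 0.5262 -0.2265]
compass_centre 0.96 [318. 197.] [ 0.586  -0.2749]
0.056 0 [ 0.5626 -0.2255] [257. 252.]
0.056 0.1 [ 0.5627 -0.2173] [245. 252.]
0.056 0.2 [ 0.5636 -0.2092] [233. 250.]
0.075 0 [ 0.5626 -0.2255] [257. 269.]
0.075 0.1 [ 0.5627 -0.2173] [244. 268.]
0.075 0.2 [ 0.5636 -0.2092] [230. 267.]
[(0.42, array([323., 217.]))] [array([324., 215.]), array([324., 210.])]
```

Call:
{"api": "carry_out", "payload": {"commands": [[[0,0,-0.03],0,0.6],[[0,0,-0.05],0,0.8],[[0,0,-0.05],0,1],[[-0.0306,0.0175,-0.041],-0.067,1],[[0,0,0],0,1],[[0,0,0],0,1],[[0,0,0],0,1]]}}

```text
time: 41.55
tool_pos: [0.5449, -0.2412, 0.2196]
tool_rot: [-3.14, 0.002, 0.102]
contact_force: [-0.1, 0.1, -0.4]
opening: 0.0917
grip_force: 0.0
```

```bash
python3 b.py w13.png knob pivot slot compass_centre; cat > cmp.py <<'E'
from h import *
import sys
a=cv2.imread('pics/w1.png').astype(np.float32);b=cv2.imread('pics/'+sys.argv[1]).astype(np.float32)
ga=cv2.cvtColor(a,cv2.COLOR_BGR2GRAY);gb=cv2.cvtColor(b,cv2.COLOR_BGR2GRAY)
def match(x0,y0,x1,y1,m=12):
    r=cv2.matchTemplate(b[y0-m:y1+m,x0-m:x1+m],a[y0:y1,x0:x1],cv2.TM_CCOEFF_NORMED);_,v,_,l=cv2.minMaxLoc(r);return round(v,3),(l[0]-m,l[1]-m)
print('coil',match(320,115,390,180),'rail',match(262,78,325,102),'knob',match(233,140,256,166),'bar',match(236,104,258,140),'slot',match(230,166,256,188))
E
python3 cmp.py w13.png
```

```text
[ 0.5449 -0.2412  0.2196] [-3.14e+00  2.00e-03  1.02e-01] 41.55
knob 0.72 [241. 153.] [ 0.5634 -0.2208]
knob 0.24 [ 66. 235.] [0.4174 0.0228]
pivot 0.97 [251.  86.] [ 0.6474 -0.2257]
slot 0.61 [244. 174.] [ 0.5274 -0.2265]
compass_centre 0.77 [281. 139.] [ 0.5825 -0.274 ]
coil (0.966, (1, 0)) rail (0.99, (1, 0)) knob (0.922, (0, 0)) bar (0.622, (1, -8)) slot (0.893, (0, 0))
```

```bash
cat >> cmp.py <<'E'
def sub(x0,y0,x1,y1):
    M=np.eye(2,3,dtype=np.float32);c=(cv2.TERM_CRITERIA_EPS|cv2.TERM_CRITERIA_COUNT,100,1e-5)
    try: v,M=cv2.findTransformECC(ga[y0:y1,x0:x1],gb[y0:y1,x0:x1],M,cv2.MOTION_TRANSLATION,c,None,3)
    except cv2.error: return None
    return round(v,3),M[:,2].round(2)
print('sub','pivot',sub(236,76,262,98),'cheeks',sub(228,166,240,188),'knob',sub(232,140,256,166),'rail',sub(262,78,325,102),'barend',sub(230,164,258,188))
p=robot.read_camera('wrist')
def T_(pos,yaw): return wristT(p,dict(tool_pos=pos,tool_rot=[np.pi,0,yaw]))
A=T_([.5446,-.2419,.2213],.102);B=T_([.5449,-.2412,.2196],.102)
k=lambda th:np.array([.6445,-.2227])+.082*(-np.sin(th)*np.array([.037,-.9993])-np.cos(th)*np.array([.9993,.037]))
for th,l in((0,0),(.03,0),(.06,0),(.0,.014),(.04,.014),(.07,.014)): print(th,l,(proj(p,[*k(th),.052+l],B)-proj(p,[*k(0),.052],A)).round(2))
print('static rail',(proj(p,[.65,-.27,.006],B)-proj(p,[.65,-.27,.006],A)).round(2),'pivot',(proj(p,[.6445,-.2227,.046],B)-proj(p,[.6445,-.2227,.046],A)).round(2))
for n in('w1.png','w13.png'):
    im=cv2.imread('pics/'+n);print(n);g=im[166:188:3,230:262:2];print('\n'.join(' '.join('%02x'%int(v.mean()) +('y' if int(v[2])-int(v[0])>90 and v[1]>120 else '.') for v in r) for r in g))
E
python3 cmp.py w13.png
```

```text
coil (0.966, (1, 0)) rail (0.99, (1, 0)) knob (0.922, (0, 0)) bar (0.622, (1, -8)) slot (0.893, (0, 0))
sub pivot (0.989, array([ 0.96, -0.19], dtype=float32)) cheeks (0.943, array([0.68, 0.08], dtype=float32)) knob (0.922, array([-0.35,  0.25], dtype=float32)) rail (0.981, array([ 1.28, -0.13], dtype=float32)) barend (0.93, array([0.22, 0.05], dtype=float32))
0 0 [0.48 0.55]
0.03 0 [-1.47  0.4 ]
0.06 0 [-3.41  0.18]
0.0 0.014 [0.02 2.82]
0.04 0.014 [-2.67  2.59]
0.07 0.014 [-4.69  2.35]
static rail [0.62 0.23] pivot [0.52 0.26]
w1.png
95y 8ay 81y 96y 96y 59. d0y d5y c0y 94y 9ay 9ay 98y 97y 97y 95y
8ey e3. d7. a6. af. 95. d1y d5y c4y a2. d5. b7. bb. 9f. a1. a0.
8by bb. b3. 45. 3e. 7b. d1y c4y 70. 35. 3d. f5. ff. ff. ff. ff.
87y bd. ab. 82. 7b. 84y d2y c6y 6c. 36. 3c. ff. ff. ff. ff. ff.
86y ff. eb. 94. 71. a1y d1y 9cy 5e. 99. 7e. ff. ff. ff. ff. fd.
87y 92y 91y 8d. 80. a7y cay d1y 87y 96. 86. fe. ff. ff. ff. ff.
7c. 7c. 7c. 7e. 84y 7f. 7b. 7a. 6f. 81. 7e. 79. 78. 78. 7b. 7a.
8ay 7b. 76. 81y 8dy 8cy 85y 79. 7b. 7d. 87y 85y 8ay 7b. 77. 7c.
w13.png
95y 8cy 81y 96y 78. 77y d2y d5y bfy 94y 97y 9by 98y 96y 96y 96y
93y 7e. dc. 9f. 96. b0y d2y d6y bby a4. b5. 90. 9c. 89. a0. 9ay
8ey 84y e8. 54. 30. b4y d1y d6y 60. 40. 38. 96. ff. ff. ff. ff.
8ay 8c. e5. 78. 93. b8y d2y c6y 4c. 41. 33. ba. ff. ff. ff. fe.
89y c9. ff. 7c. 97. bey d2y c7y 53. 83. 9e. c5. ff. ff. ff. ff.
87y 82y 8ey 89. 9b. b7y cdy ccy 8b. 81. 98. b5. ff. ff. ff. ff.
7a. 7b. 7c. 7d. 82y 82. 7b. 7a. 7d. 7f. 9c. 7d. 7a. 79. 78. 79.
78. 85y 82. 85y 8ay 81. 7e. 7a. 7a. 7c. 83y 7b. 77. 7d. 84y 84y
```

Against the first view from the same pose, the knob is back in height to about 1 mm and in swing to about 0.02 rad. The bar end lies between the cheeks. The compass reads (.586,-.275), at home, and the robot is clear, so I'm handing in.

```bash
python3 -c "
from cell import robot
print(robot.hand_in())"
```

```text
the job is handed in; nothing more can be done
None
```

The job is handed in, with no verdict returned: by my last measurements the compass was within about 3 mm of home in the V and the bar was down between the cheeks (swing about 0.02 rad, lift about 1 mm); I did not re-measure the bystanders or the multimeter afterwards, and the first push passed over the compass because the fingertips sit higher than stated.

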